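# Hold a filter slider against the sprung stop

## Robot

A 6-joint arm with a two-finger parallel gripper is mounted at the origin on the work surface. World frame = base frame: x ahead of the robot, y to its left, z up, the work surface at z = 0. Lengths are in mm, angles in rad, forces in N, time in s.
With the tool pointing down it reaches from about 300 to 775 mm from the base axis. Payload 14.6 kg.
Tool frame: the origin (TCP) lies on the centre line of the jaws, within the pads' length; the fingertips stand 19 mm ahead of it and the grasp point (between the pads) is the TCP (bot.tip_reach is the distance from the TCP to the fingertips, in mm); y points along the fingers, x is the direction in which the jaws open and shut, and the axes are right-handed (so a half turn about y gives the same grasp; the last joint's range is limited). The gripper opens to 85 mm and grips with 20 to 120 N. Pads are 22 mm wide; open, the fingers measure 114 mm over their backs; the gripper's body (76 mm by 85 mm) begins 54 mm behind the grasp point. The pads swing forward as they close: fully open they stand 13 mm farther back than shut.
Start: joints at [1.085, 0.3, 1.521, -0, 1.321, -0.067], TCP at [223.662, 502.459, 250.281] pointing down, gripper open.
Joint ranges: [-3.03, 3.03], [-0.79, 2.21], [0.23, 2.52], [-1.04, 4.18], [0, 3.07], [-2.55, 2.55]. Speed limits (rad/s): [2.22, 2.22, 2.57, 3.14, 3.14, 3.14].

## Interface

Orientations are given as a unit quaternion [w, x, y, z].
In Python, from rig import bot gives the robot as it stands. Calls block until the motion is done:
- bot.move_to(position, orientation): joint-space move of the TCP to a pose.
- bot.servo_line(position, attitude=None, speed=150, until_force=None): straight line of the TCP; attitude=None keeps the orientation; speed is the mean speed in mm/s. With until_force (N) it stops when the force on the tool has changed by that much, and returns True; else False.
- bot.move_joints(angles): joint-space move.
- bot.move_gripper(opening, grip_force=None): finger opening in mm; grip_force is the grip in N (None keeps the last); returns when the fingers have stopped.
- bot.dwell(seconds).
- bot.ik(position, orientation): joint angles nearest the present ones, or None.
- bot.read_state(): the state.
- bot.read_camera(name): name is "scene" or "top"; returns a dict with "image" (400x640x3 uint8, blue, green, red), "depth" (400x640 float32, mm along the optical axis (not along the pixel's ray), 0 where there is no reading), "fovy" (degrees; the focal length in pixels is half the picture's height over the tangent of half this angle, whatever the lens; pixels are square), "cx", "cy" (the principal point, pixels), "eye" and "attitude" of the camera in the world. Camera axes: x right, y down, z forward; pixel columns grow to the right and rows downward; lengths in mm; the calibration is good to about 2 mm. A picture is of the moment at which its call begins.
A pose or a line that the arm cannot do raises bot.MotionError and nothing moves.
- bot.finish_job(): hands the job in, once; it reports no verdict.
The state is a dict: "clock": time; "joint_positions": joint angles; "qvel": joint speeds; "effort": joint torques, N m; "ee_pos": TCP position; "tool_rot": TCP orientation; "ft_force": force on the tool from outside, world axes, zero at the start; "moment": the same for the moment, N m; "grip_width": finger opening in mm.
Only numpy, scipy, OpenCV 4.12 (cv2) and the standard library are available. Lean on these libraries where they do the work, as an engineer would, in place of code of your own. Each camera call takes 0.05 s, during which the arm holds its last target.

## Task

Be the third hand at the setting fixture: take the filter slider with the green filter, lay it flat in the fixture's channel with its brass nose towards the sprung stop, and push it squarely against the stop until the needle stands in the green band, never running the stop into the red. Keep that push steady for a couple of seconds while the setscrews are tightened, and finish while still holding it there, with the hand touching only the slider; do not disturb the other things on the bench.

Things in the scene. Friction and masses are not known exactly. Their poses are not given: they have to be found in the camera images.
- slider_green: the GREEN filter slider, lying flat: (mm) aluminium bar 120 (x) x 40 x 14 thick, 0.2 kg, brass nose 20 wide on its +x end reaching to x = 70; black upright grip lug on its middle, 36 (x) x 18 (y), from 14 to 54 above the underside; round green filter, 29 across, in the top at x = 39. Origin: centre of the bar's underside, under the lug; x to the nose, z up
- slider_green_nose (a point): tip of the green slider's brass nose: 70 mm ahead (+x) of the slider's origin and 7.5 mm above its underside
- jig: setting fixture, fixed (mm): grey base plate 270 (x) x 100 x 12 thick, origin under its centre. Two blue rails 12 wide, tops 22 above the bench, form a channel 48 wide on the x axis, from x = -130 to 40, open above and at the rear (-x). x points along the channel to the sprung stop (push in +x). Beyond: scale, top 30 high, on the stop's -y side; grey end block 46 high from x = 112
- jig_bed (a point): the channel floor (top of the base plate) at the middle of the fixture: 12 mm above the fixture's underside, axes as the fixture's
- stop_pad (a point): (mm) middle of the face of the sprung stop that the nose presses on; moves with the stop, a brass block 36 wide, 13 to 37 above the bench, with a rubber pad. Untouched, its face is at x = 60 of the fixture, this point 23 above the bench. Axes as the fixture's
- stop (a joint): how far the sprung stop is pushed back, m: 0 untouched, 0.026 at its rigid end. It needs 2 N to start and 0.5 N more per mm (6 N at 0.008, 10.5 N at 0.017) and springs back. A black needle on the stop runs over the white scale: green band 0.008 to 0.017, red from 0.024
- slider_amber: bystander: a slider of the same shape with an amber-orange filter. Origin as the green one's
- slider_blue: bystander: a slider of the same shape with a blue filter. Origin as the green one's
- well_plate: bystander: white multiwell plate, 128 x 86 x 15 mm, loose; origin under its centre
- petri_stack: bystander: stack of three small dishes, 62 mm across, 41 mm high, loose; origin under its centre
- amber_bottle: bystander: amber glass bottle, 64 mm across, 130 mm high, loose; origin under its centre
- driver: bystander: the colleague's screwdriver, about 200 mm long, lying beside the fixture, loose; origin under its middle
- marker: bystander: white and red marker pen 130 mm long, 16 mm wide, loose; origin under its middle
Mind the look-alikes: they are no part of the job. Leave any pink look-alike of the slider_green alone.

How it is judged (in metres and radians):
On the way:
1. the green slider is held flat in the channel, nose on the stop, needle steady in the green for 1.5 s (value of joint stop between 0.0075 and 0.0175 m and distance between slider_green_nose and stop_pad below 0.01 m and x of slider_green_nose in the frame of stop_pad above -0.004 m and contact force between slider_green and jig above 4 N and contact force between the fingers and slider_green above 2 N and angle between the x axis of slider_green and the x axis of jig, either way round below 0.09 rad and angle between slider_green's own z axis and vertical below 0.07 rad and z of slider_green in the frame of jig_bed below 0.005 m and y of slider_green in the frame of jig_bed between -0.007 and 0.007 m and linear speed of slider_green below 0.01 m/s and not (contact force between the arm and jig above 1 N) and not (contact force between the fingers and jig above 1 N)), for 1.5 s.
At the end, for the whole second after the job is handed in: Still pressing: stop pushed back 7.5 to 17.5 mm by the green slider's nose (within 4 mm of the pad, 10 mm overall), bar flat on the channel floor (5 mm, 0.07 rad), in line (0.09 rad, 7 mm), still (10 mm/s), push on the fixture over 4 N, fingers on it over 2 N, robot off the fixture (1 N) (all of step 1); the arm keeps its last pose, push and grip.
It fails at once if the stop is run into the red (24 mm or more) (value of joint stop above 0.024 m).
It fails at once if another slider is moved by more than 20 mm (distance of any of slider_amber, slider_blue from where it was at the start of the episode above 0.02 m).
It fails at once if the plate, dishes, bottle, screwdriver or pen is moved by more than 20 mm, or the bottle tipped (distance of any of well_plate, petri_stack, amber_bottle, driver, marker from where it was at the start of the episode above 0.02 m or angle between amber_bottle's own z axis and vertical above 0.5 rad).
It also fails if it takes over 43 s, if anything falls off the work surface, if the arm or the gripper's body presses on something with over 40 N, if the wrist force passes 120 N, or if a joint passes its speed limit or range.

## Working session

There is one attempt and no reset: what is moved stays moved. The work goes in short steps, each a Python script; the robot and the scene stay as the last script left them, time stands still between calls to the robot, and variables do not carry over. Pictures are saved under pics/ and viewed, and the job is handed in when it is done.

```bash
ls; mkdir -p pics; cat > h.py <<'E'
import numpy as np, cv2
from scipy.spatial.transform import Rotation as R
def rot(q): return R.from_quat([q[1],q[2],q[3],q[0]]).as_matrix()
def quat(M):
    q=R.from_matrix(M).as_quat(); return [float(v) for v in (q[3],q[0],q[1],q[2])]
def f(c): return 200/np.tan(np.radians(c['fovy'])/2)
def ray(c,u,v):
    d=np.array([(u-c['cx'])/f(c),(v-c['cy'])/f(c),1.0]); return np.array(c['eye'],float),rot(c['attitude'])@d
def on_plane(c,u,v,z):
    e,d=ray(c,u,v); return e+d*(z-e[2])/d[2]
def deproj(c,u,v):
    e,d=ray(c,u,v); return e+d*c['depth'][int(round(v)),int(round(u))]
def cloud(c):
    v,u=np.mgrid[0:400,0:640]; d=np.stack([(u-c['cx'])/f(c),(v-c['cy'])/f(c),np.ones_like(u,float)],-1)
    return np.array(c['eye'])+(d*c['depth'][...,None])@rot(c['attitude']).T
def proj(c,p):
    q=rot(c['attitude']).T@(np.array(p)-np.array(c['eye'])); return q[:2]/q[2]*f(c)+[c['cx'],c['cy']]
E
python3 - <<'E'
from rig import bot; from h import *
import pickle
for n in ("scene","top"):
    c=bot.read_camera(n); pickle.dump(c,open(n+"0.pkl","wb"))
    cv2.imwrite(f"pics/{n}0.png",c['image']); print(n,c['fovy'],c['cx'],c['cy'],c['eye'],c['attitude'],(c['depth']==0).mean())
print(bot.read_state()); print(bot.tip_reach)
E
```

```text
pics
scene 55.91228963931367 315.98176438151813 205.22886825044236 [1480.86859462  303.04558424  735.48810567] [-0.27383465  0.54474113  0.70644302 -0.35945785] 0.00423046875
top 46.09419552052219 320.76854447485357 199.066554143991 [ 435.12122346   62.12250202 1553.56616062] [ 0.02147808 -0.6966196   0.7162888  -0.034499  ] 0.00378125
{'clock': 0.1, 'joint_positions': array([ 1.08541763e+00,  3.00416399e-01,  1.52152659e+00,  7.37234899e-06,
        1.32071579e+00, -6.66069392e-02]), 'qvel': array([ 1.90266781e-05, -2.63393019e-04, -1.95659038e-03,  1.55376567e-03,
       -2.33804733e-04, -5.54621169e-04]), 'effort': array([ 1.90802872e-03, -5.44372916e+01, -3.62371337e+01, -6.39403470e-05,
        3.03785448e-03, -1.94504577e-05]), 'ee_pos': array([223.56438112, 502.29831142, 249.77436658]), 'tool_rot': array([-0.59282765,  0.59319087,  0.38481886, -0.38547947]), 'ft_force': array([0.53245432, 0.25466363, 0.61751996]), 'moment': array([-0.07003007,  0.01273258,  0.02359648]), 'grip_width': 85.63809995718726}
19.0
```

View pics/scene0.png

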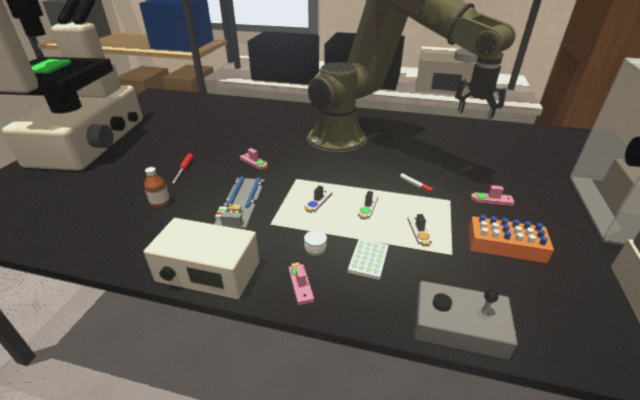

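View pics/top0.png

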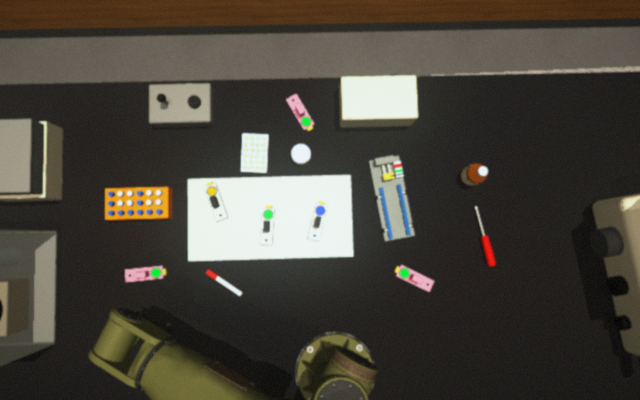

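The top view shows these candidates:
- **Sliders on the white sheet:** green filter (268,214), amber (212,190) and blue (320,210).
- **Pink look-alikes with green filters:** (306,122), (156,272) and (404,272).

The one that fits is the aluminium bar with the black lug at (267,225). I'll check it in a close crop, along with the fixture around (391,197).

```bash
python3 - <<'E'
import pickle; from h import *
t=pickle.load(open("top0.pkl","rb")); s=pickle.load(open("scene0.pkl","rb"))
a=cv2.resize(t['image'][190:255,225:345],None,fx=3.3,fy=3.3,interpolation=cv2.INTER_CUBIC)
b=cv2.resize(t['image'][145:250,350:430],None,fx=4,fy=4,interpolation=cv2.INTER_CUBIC)
d=cv2.resize(s['image'][165:230,340:400],None,fx=3.3,fy=3.3,interpolation=cv2.INTER_CUBIC)
e=cv2.resize(s['image'][165:240,200:280],None,fx=4,fy=4,interpolation=cv2.INTER_CUBIC)
W=np.zeros((600,800,3),np.uint8)
for im,x,y in((a,0,0),(b,400,0),(d,0,230),(e,0,0)):
    if im is e: continue
    h,w=im.shape[:2];W[y:y+h,x:x+w]=im[:600-y,:800-x]
cv2.imwrite("pics/crop0.png",W); cv2.imwrite("pics/crop1.png",e)
C=cloud(t); S=cloud(s)
for n,u,v in(("sheet",250,250),("bar",267,240),("filt",268,214),("rail",382,205),("bed",392,195),("block",380,163)): print(n,C[v,u].round(1))
E
```

```text
sheet [396.9 268.2   1.9]
bar [428.  210.6  16.7]
filt [512.6 206.1  13.2]
rail [ 531.2 -167.2   24.7]
bed [ 564.4 -204.     9.3]
block [ 666.  -162.4   49.2]
```

View pics/crop0.png

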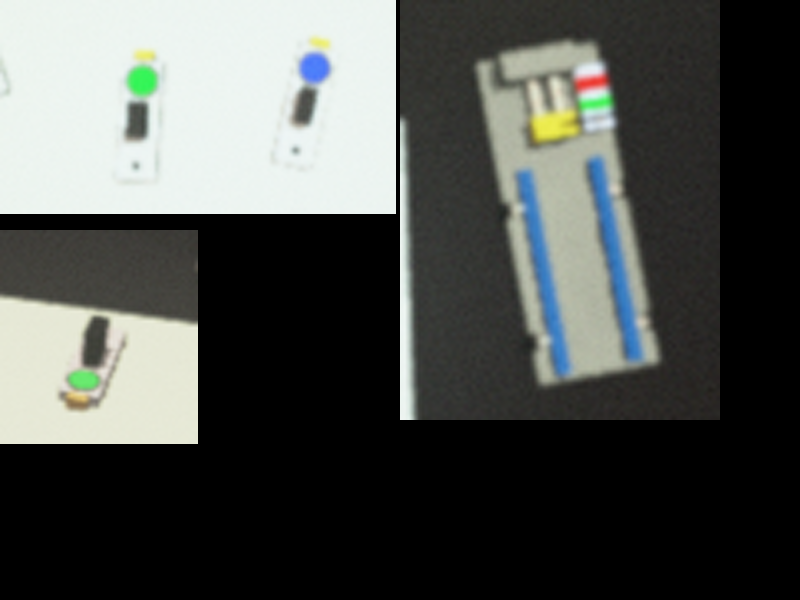

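View pics/crop1.png

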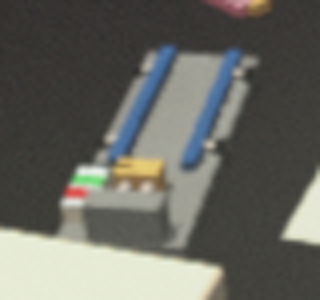

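The crop confirms the choice: an aluminium bar with a green filter, brass nose (145,55 in the crop) and black lug (137,120). In the fixture the brass stop is at the top of the picture (+x) and the blue rails run down to the open rear. Next I'll measure in both views.

```bash
cat >> h.py <<'E'
def tri(c1,p1,c2,p2):
    e1,d1=ray(c1,*p1); e2,d2=ray(c2,*p2); d1/=np.linalg.norm(d1); d2/=np.linalg.norm(d2)
    k=np.linalg.lstsq(np.stack([d1,-d2],1),e2-e1,rcond=None)[0]; a=e1+k[0]*d1;b=e2+k[1]*d2
    return (a+b)/2, b-a
def mask(c,lo,hi,box):
    h=cv2.cvtColor(c['image'],cv2.COLOR_BGR2HSV); m=cv2.inRange(h,lo,hi); z=np.zeros_like(m); x0,y0,x1,y1=box; z[y0:y1,x0:x1]=m[y0:y1,x0:x1]; return z
def blobs(m,n=10):
    k,l,st,ce=cv2.connectedComponentsWithStats(m); o=sorted(range(1,k),key=lambda i:-st[i,4]); return [(ce[i],int(st[i,4]),l==i) for i in o if st[i,4]>=n]
E
python3 - <<'E'
import pickle; from h import *
t=pickle.load(open("top0.pkl","rb")); s=pickle.load(open("scene0.pkl","rb"))
g=[]
for c,b in((t,(255,195,285,250)),(s,(350,185,385,225))):
    B=blobs(mask(c,(45,90,60),(80,255,255),b)); print("green",[(x.round(2),n) for x,n,_ in B]); g.append(B[0][0])
print(tri(t,g[0],s,g[1]))
for c,b in((t,(255,195,285,250)),(s,(350,185,385,225))):
    B=blobs(mask(c,(12,80,60),(35,255,255),b),4); print("brass",[(x.round(2),n) for x,n,_ in B])
    B=blobs(mask(c,(0,0,0),(180,255,90),b),1); print("dark",[(x.round(2),n) for x,n,_ in B])
for nm,c in(("top",t),("scene",s)):
    P=cloud(c); 
    m=(P[...,2]>38)&(P[...,2]<75)&(abs(P[...,0]-470)<60)&(abs(P[...,1]-206)<40)&(c['depth']>0)
    q=P[m]; print(nm,"lug pts",len(q),np.median(q,0).round(1),q.min(0).round(1),q.max(0).round(1))
    m=(P[...,2]>42)&(abs(P[...,0]-470)<60)&(abs(P[...,1]-206)<40); 
    if m.sum()>5: print(cv2.minAreaRect(P[m][:,:2].astype(np.float32)), np.percentile(P[m][:,2],90))
R_=[]
for c,b in((t,(360,145,420,245)),(s,(215,165,280,215))):
    B=blobs(mask(c,(100,100,40),(125,255,255),b)); print("rails")
    L=[]
    for x,n,l in B[:2]:
        yx=np.argwhere(l)[:,::-1].astype(np.float32); r=cv2.minAreaRect(yx); bp=cv2.boxPoints(r); print(x.round(2),n,bp.round(1).tolist())
        L.append(x)
    R_.append(sorted(L,key=lambda p:p[0]))
    B=blobs(mask(c,(18,110,80),(35,255,255),b if c is t else (200,165,280,230))); print("stop",[(x.round(2),n) for x,n,_ in B])
# image left in top = +y ; in scene right = +y
print(tri(t,R_[0][0],s,R_[1][1]),tri(t,R_[0][1],s,R_[1][0]))
E
```

```text
green [(array([267.82, 214.  ]), 65)]
green [(array([365., 210.]), 39)]
(array([512.95061124, 205.67551687,  11.0560105 ]), array([ 0.3897919 , -2.3504801 , -0.20093208]))
brass [(array([268.27, 206.45]), 11)]
dark [(array([266.44, 225.74]), 34)]
brass [(array([362.89, 216.21]), 28)]
dark [(array([371.67, 186.33]), 105), (array([368.43, 198.46]), 70)]
top lug pts 67 [472.7 209.8  53.7] [456.6 200.9  39.7] [488.9 219.7  61.1]
((472.73193359375, 210.9207763671875), (16.91745948791504, 32.02641677856445), 88.85455322265625) 59.58001327942918
scene lug pts 58 [487.3 207.7  50.5] [460.5 197.6  38. ] [500.7 216.7  54.6]
((480.23321533203125, 207.24203491210938), (18.006908416748047, 40.98334884643555), 84.72996520996094) 53.29303915440744
rails
[403.29 209.23] 189 [[396.5, 184.5], [400.20001220703125, 183.8000030517578], [410.20001220703125, 233.8000030517578], [406.5, 234.5]]
[385.44 212.63] 179 [[378.8999938964844, 188.1999969482422], [382.29998779296875, 187.5], [392.1000061035156, 237.60000610351562], [388.6000061035156, 238.3000030517578]]
stop [(array([388.  , 176.24]), 78)]
rails
[235.51 189.85] 95 [[227.1999969482422, 203.60000610351562], [240.60000610351562, 175.8000030517578], [243.39999389648438, 177.10000610351562], [230.0, 205.0]]
[252.41 191.46] 87 [[245.3000030517578, 204.6999969482422], [257.29998779296875, 176.6999969482422], [259.8999938964844, 177.8000030517578], [247.89999389648438, 205.8000030517578]]
stop [(array([234.31, 207.07]), 55)]
(array([ 507.20958933, -181.36132714,   12.87645499]), array([ 1.43367741, -3.86690595,  0.6725236 ])) (array([ 516.52530032, -239.75492572,   15.74859078]), array([ 1.23794355, -3.06988389,  0.66445021]))
```

```bash
python3 - <<'E'
import pickle; from h import *
t=pickle.load(open("top0.pkl","rb")); s=pickle.load(open("scene0.pkl","rb"))
g=cv2.cvtColor(t['image'],cv2.COLOR_BGR2GRAY).astype(float)
w=g[235:246,261:272]; print(w.astype(int))
w2=np.clip(g[238:243,263:270].max()-g[238:243,263:270]-15,0,None); vv,uu=np.mgrid[238:243,263:270]; dot=((uu*w2).sum()/w2.sum(),(vv*w2).sum()/w2.sum()); print(dot)
F=on_plane(t,267.82,214,15); N=on_plane(t,268.27,206.45,11); D=on_plane(t,*dot,15); print(F,N,D)
for a,b in((D,F),(D,N),(F,N)): v=b-a; print("yaw",np.arctan2(v[1],v[0]),np.linalg.norm(v[:2]))
P=cloud(t); m=(P[...,2]>52)&(abs(P[...,0]-470)<60)&(abs(P[...,1]-206)<40)
ys,xs=np.where(m); print("lug top",xs.mean(),ys.mean(),on_plane(t,xs.mean(),ys.mean(),55),m.sum())
v=(F-D)[:2];v/=np.linalg.norm(v);print("origin from filter",F[:2]-39*v)
# rails
print("jig")
A=[(398.35,184.15),(408.35,234.15)];B=[(380.6,187.85),(390.35,237.95)]
A=[on_plane(t,*p,22) for p in A];B=[on_plane(t,*p,22) for p in B]
print(A,B)
for q in(A,B): v=q[0]-q[1]; print("yaw",np.arctan2(v[1],v[0]),np.linalg.norm(v))
c=(A[0]+A[1]+B[0]+B[1])/4; v=A[0]-A[1]+B[0]-B[1]; yaw=np.arctan2(v[1],v[0]); u=np.array([np.cos(yaw),np.sin(yaw)]); 
print("origin",c[:2]+45*u,"yaw",yaw,"width",abs(np.cross(u,(A[0]-B[0])[:2])))
print("stop top",on_plane(t,388,176.24,35), "vs origin+~66u",c[:2]+45*u+68*u)
# depth of base plate, ray across scene for heights
for n,c2 in(("top",t),("scene",s)):
    P=cloud(c2); bl=mask(c2,(100,100,40),(125,255,255),(360,145,420,245) if n=="top" else (215,165,280,215))>0; print(n,"rail z pct",np.percentile(P[bl][:,2],[25,50,75,90]))
E
```

```text
[[239 242 243 242 242 242 242 242 241 242 239]
 [239 241 243 243 243 241 242 242 242 242 238]
 [241 242 242 241 240 240 241 243 242 243 236]
 [241 242 242 239 231 229 238 240 242 242 237]
 [242 242 241 233 201 193 224 238 241 242 236]
 [242 241 240 231 190 168 219 236 241 242 236]
 [241 243 242 237 218 210 230 239 242 241 238]
 [240 242 242 241 237 236 240 241 242 243 238]
 [238 239 239 239 240 238 239 240 240 241 237]
 [232 228 227 227 229 230 231 231 233 236 233]
 [230 227 224 226 226 226 228 230 233 234 234]]
(np.float64(265.6839378238342), np.float64(239.8082901554404))
[512.5618411  206.47505414  15.        ] [537.51164723 204.89068325  11.        ] [428.71731915 215.0598412   15.        ]
yaw -0.10203379293643833 84.28287150904607
yaw -0.09320059944585941 109.26855721322312
yaw -0.06341718000572065 25.000061139681236
lug top 265.5 226.0 [472.60574357 210.82557921  55.        ] 44
origin from filter [473.76467748 210.44747095]
jig
[array([ 598.49686603, -224.15806148,   22.        ]), array([ 433.82366163, -250.01634978,   22.        ])] [array([ 587.84650201, -165.23308012,   22.        ]), array([ 423.16853978, -190.7047506 ,   22.        ])]
yaw 0.15575601749555787 166.69107751320726
yaw 0.15345954207371426 166.63624227927644
origin [ 555.29713131 -200.59838647] yaw 0.15460796867977733 width 59.8622017144233
stop top [ 623.93857321 -188.95956587   35.        ] vs origin+~66u [ 622.48602573 -190.12687907]
top rail z pct [19.08153623 21.12146781 23.4312288  25.47616998]
scene rail z pct [17.93445107 19.37812622 20.65971201 21.54209974]<stdin>:18: DeprecationWarning: Arrays of 2-dimensional vectors are deprecated. Use arrays of 3-dimensional vectors instead. (deprecated in NumPy 2.0)
```

The heights agree across both views (rails 20–22, lug top about 55), and the rail spacing comes out at 59.9 against 60 mm nominal. Now I'll grasp.

```bash
cat >> h.py <<'E'
SL=np.array([473.7,210.5]); SY=-0.10
JO=np.array([555.3,-200.6]); JY=0.1546
def tq(yaw,sg):
    y=np.array([0,0,-1.]); x=sg*np.array([-np.sin(yaw),np.cos(yaw),0]); return quat(np.stack([x,y,np.cross(x,y)],1))
def jp(x,y=0,yaw=JY): 
    return JO+x*np.array([np.cos(yaw),np.sin(yaw)])+y*np.array([-np.sin(yaw),np.cos(yaw)])
E
python3 - <<'E'
from rig import bot; from h import *
for sg in(1,-1):
    for p,yw in(((*SL,140),SY),((*SL,44),SY),((*jp(-28),160),JY),((*jp(3),56),JY)):
        q=bot.ik(list(map(float,p)),tq(yw,sg)); print(sg,p,None if q is None else np.round(q,2))
E
```

```text
1 (np.float64(473.7), np.float64(210.5), 140) [ 0.35  0.35  1.73  0.    1.06 -1.12]
1 (np.float64(473.7), np.float64(210.5), 44) [ 0.35  0.5   1.78  0.    0.86 -1.12]
1 (np.float64(527.6339502944011), np.float64(-204.911576705491), 160) [-0.44  0.42  1.57 -0.    1.14 -2.16]
1 (np.float64(558.2642196113142), np.float64(-200.1380453529831), 56) [-0.41  0.62  1.55 -0.    0.97 -2.13]
-1 (np.float64(473.7), np.float64(210.5), 140) [ 0.35  0.35  1.73 -0.    1.06  2.02]
-1 (np.float64(473.7), np.float64(210.5), 44) [ 0.35  0.5   1.78 -0.    0.86  2.02]
-1 (np.float64(527.6339502944011), np.float64(-204.911576705491), 160) [-0.44  0.42  1.57 -0.    1.14  0.98]
-1 (np.float64(558.2642196113142), np.float64(-200.1380453529831), 56) [-0.41  0.62  1.55 -0.    0.97  1.01]
```

```bash
python3 - <<'E'
from rig import bot; from h import *
import pickle
q=tq(SY,1); P=lambda z:[float(SL[0]),float(SL[1]),z]
bot.move_to(P(140),q); bot.move_gripper(60,80)
bot.servo_line(P(44),speed=80,until_force=15) and print("CONTACT")
s=bot.read_state(); print(s['clock'],s['ee_pos'],s['ft_force'])
bot.move_gripper(0,80)
s=bot.read_state(); print(s['clock'],s['grip_width'],s['ft_force'])
bot.servo_line(P(110),speed=80)
s=bot.read_state(); print(s['clock'],s['grip_width'],s['ee_pos'],s['ft_force'])
for n in("top","scene"):
    c=bot.read_camera(n); pickle.dump(c,open(n+"1.pkl","wb"))
    im=c['image']; x,y=proj(c,[474,210,70]).astype(int); cv2.imwrite(f"pics/{n}1.png",cv2.resize(im[max(0,y-60):y+60,x-80:x+80],None,fx=4,fy=4,interpolation=cv2.INTER_CUBIC))
E
```

```text
3.3083 [473.97561968 210.60442582  44.48286863] [ 0.17176532  0.83019236 -0.11305438]
3.7667 16.60152361113226 [-0.61194104 -0.90242554  4.60767241]
4.7417 16.718323296316065 [473.43961266 210.4004465  109.48702852] [ 0.27897999 -0.28705197 -2.71551116]
```

View pics/scene1.png

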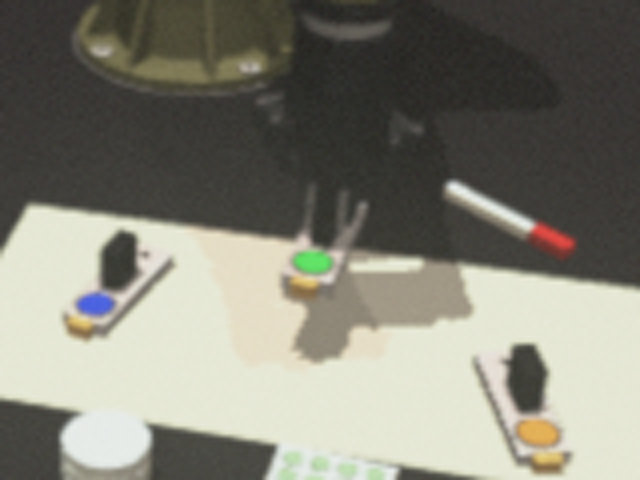

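View pics/top1.png

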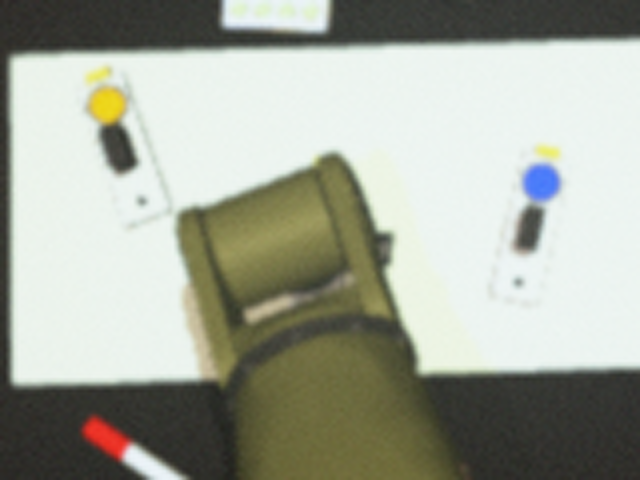

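The scene crop shows the green slider lifted level in the fingers, with its filter at (313,262), and the neighbours undisturbed. I'll carry it over the channel and check the alignment there.

```bash
python3 - <<'E'
from rig import bot; from h import *
import pickle
s=bot.read_state(); bot.servo_line([float(SL[0]),float(SL[1]),160.],speed=120)
q=tq(JY,1); a=jp(-28)
bot.move_to([float(a[0]),float(a[1]),160.],q)
bot.servo_line([float(a[0]),float(a[1]),85.],speed=100)
s=bot.read_state(); print(s['clock'],s['grip_width'],s['ee_pos'],s['ft_force'])
for n in("top","scene"):
    c=bot.read_camera(n); pickle.dump(c,open(n+"2.pkl","wb"))
    x,y=proj(c,[*JO,40]).astype(int); cv2.imwrite(f"pics/{n}2.png",cv2.resize(c['image'][max(0,y-60):y+60,x-80:x+80],None,fx=4,fy=4,interpolation=cv2.INTER_CUBIC))
    x0,y0,x1,y1=x-50,y-45,x+50,y+45
    print(n,[(p.round(2),k) for p,k,_ in blobs(mask(c,(45,90,60),(80,255,255),(x0,y0,x1,y1)),5)],[(p.round(2),k) for p,k,_ in blobs(mask(c,(12,80,60),(35,255,255),(x0,y0,x1,y1)),5)])
E
```

```text
7.8583 16.809257449142873 [ 527.9921153  -205.02990689   85.64914307] [ 0.1968459  -0.40257132 -2.70526012]
top [(array([398.75, 170.38]), 24), (array([389.25, 192.17]), 12)] [(array([412.49, 202.95]), 1490), (array([400.65, 231.37]), 778), (array([388.11, 176.22]), 93)]
scene [(array([238.92, 190.65]), 37), (array([259.28, 162.12]), 25), (array([221.31, 209.54]), 13)] [(array([234.34, 207.25]), 83), (array([236.91, 196.94]), 32), (array([264.5 , 166.12]), 24)]
```

View pics/scene2.png

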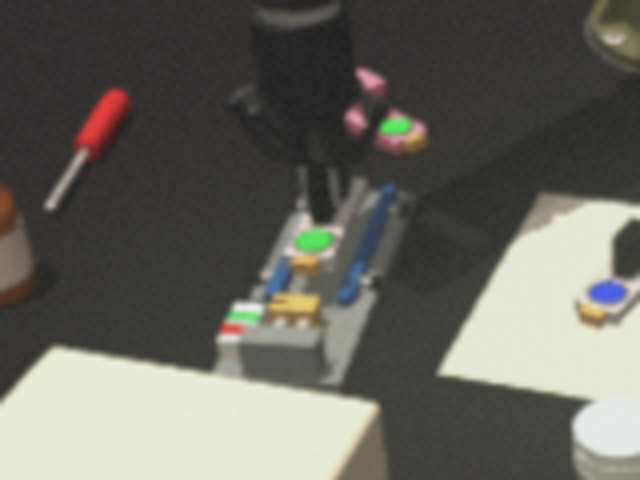

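View pics/top2.png

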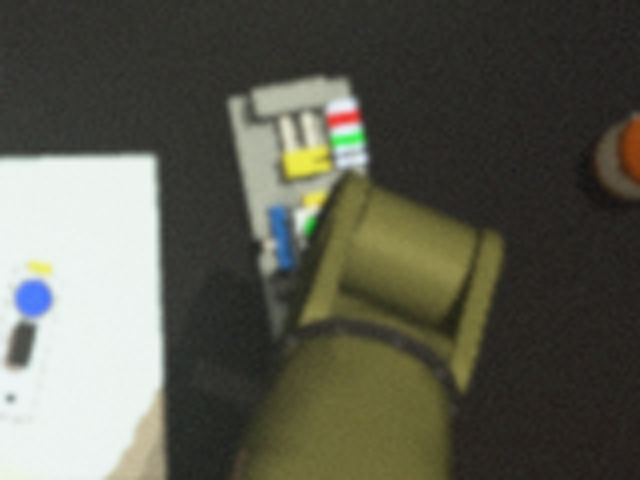

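The scene crop shows the slider hanging level over the channel, filter at (313,240), nose towards the stop (295,305). I'll check its lateral offset numerically, using the stop brass in the same view as the reference.

```bash
python3 - <<'E'
import pickle; from h import *
s0=pickle.load(open("scene0.pkl","rb")); s=pickle.load(open("scene2.pkl","rb"))
F0=on_plane(s0,365,210,15); off=F0-np.array([512.56,206.48,15]); print("scene-top offset at slider",off)
r0=[on_plane(s0,*p,22) for p in((235.5,189.85),(252.4,191.46))]; print("rails scene mid",np.mean(r0,0),"top mid",JO-45*np.array([np.cos(JY),np.sin(JY)]))
u=np.array([np.cos(JY),np.sin(JY)]);n=np.array([-u[1],u[0]])
def j(p): d=p[:2]-JO; return (d@u).round(1),(d@n).round(1)
F=on_plane(s,238.92,190.65,56); N=on_plane(s,236.91,196.94,51); S=on_plane(s,234.34,207.25,36)
print("filter",j(F),j(F-off),"nose",j(N),j(N-off),"stop",j(S),j(S-off))
d=(N-F)[:2]; print("yaw rel jig",np.arctan2(d@n,d@u))
E
```

```text
scene-top offset at slider [ 5.98749078 -1.42962766  0.        ]
rails scene mid [ 522.41982195 -207.12887112   22.        ] top mid [ 510.83670583 -207.52931971]
filter (np.float64(16.9), np.float64(-0.5)) (np.float64(11.2), np.float64(1.9)) nose (np.float64(45.2), np.float64(0.1)) (np.float64(39.5), np.float64(2.5)) stop (np.float64(80.1), np.float64(-0.3)) (np.float64(74.4), np.float64(2.0))
yaw rel jig 0.02133597813143611
```

Aligned: the filter is within 1 mm laterally of the stop centre, and the yaw error is about 0.02. I'll lower until it touches the floor.

```bash
python3 - <<'E'
from rig import bot; from h import *
import pickle
a=jp(-28)
s=bot.read_state(); f0=s['ft_force']; print(s['ee_pos'])
r=bot.servo_line([float(a[0]),float(a[1]),62.],speed=60,until_force=8); print(r)
r=bot.servo_line([float(a[0]),float(a[1]),51.],speed=12,until_force=6) if not r else r
s=bot.read_state(); print(r,s['clock'],s['ee_pos'],s['ft_force']-f0,s['moment'],s['grip_width'])
c=bot.read_camera("scene"); pickle.dump(c,open("scene3.pkl","wb"))
x,y=proj(c,[*JO,40]).astype(int); cv2.imwrite("pics/scene3.png",cv2.resize(c['image'][y-45:y+45,x-60:x+60],None,fx=6,fy=6,interpolation=cv2.INTER_CUBIC))
E
```

```text
[ 527.99436668 -205.07544081   85.7732604 ]
False
True 9.0667 [ 527.67963264 -205.00868603   56.27771369] [-1.50587685 -0.52825107  7.2201883 ] [0.23864279 0.25177977 0.05447205] 16.513158874702956
```

View pics/scene3.png

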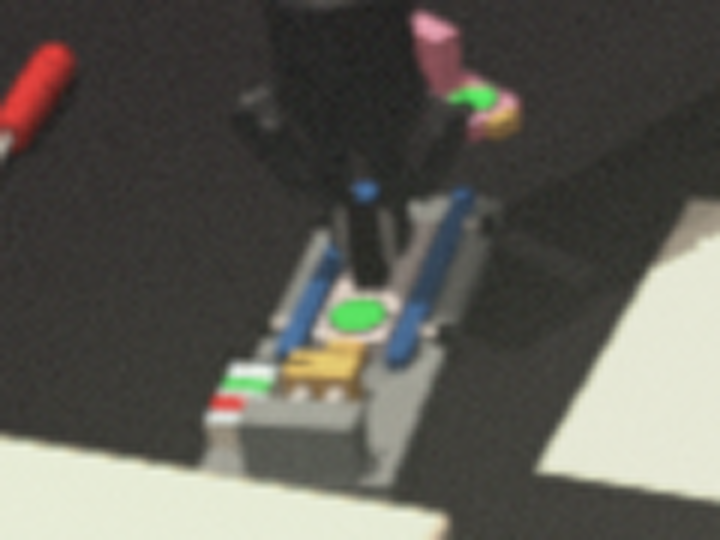

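The slider is on the floor between the rails: contact at TCP z 56.3, which is 11.8 above the grasp height. Now I'll push in steps, watching the force.

```bash
python3 - <<'E'
from rig import bot; from h import *
import pickle
u=np.array([np.cos(JY),np.sin(JY),0]);n=np.array([-u[1],u[0],0])
f0=np.array([0.2,-0.4,-2.7])
for x in(-16,-12,-9,-6,-3):
    a=jp(x); r=bot.servo_line([float(a[0]),float(a[1]),56.],speed=20,until_force=10)
    s=bot.read_state(); f=s['ft_force']-f0; p=s['ee_pos']-[*JO,0]
    print(x,r,round(s['clock'],2),"pos",(p@u).round(2),(p@n).round(2),s['ee_pos'][2].round(2),"f",(f@u).round(2),(f@n).round(2),f[2].round(2))
    if r: break
c=bot.read_camera("scene"); pickle.dump(c,open("scene4.pkl","wb"))
x,y=proj(c,[*JO,40]).astype(int); cv2.imwrite("pics/scene4.png",cv2.resize(c['image'][y-45:y+45,x-60:x+60],None,fx=6,fy=6,interpolation=cv2.INTER_CUBIC))
c=bot.read_camera("top"); x,y=proj(c,[*JO,40]).astype(int); cv2.imwrite("pics/top4.png",cv2.resize(c['image'][y-45:y+45,x-60:x+60],None,fx=6,fy=6,interpolation=cv2.INTER_CUBIC))
E
```

```text
-16 False 9.89 pos -15.69 -0.15 56.29 f -2.04 -0.29 7.66
-12 False 10.24 pos -11.52 -0.12 56.29 f -0.68 0.75 7.54
-9 False 10.54 pos -8.88 -0.11 56.27 f -3.55 -1.0 9.06
-6 False 10.84 pos -6.16 -0.12 56.27 f -6.05 0.84 10.83
-3 False 11.14 pos -3.35 -0.12 56.27 f -8.65 1.33 12.69
```

View pics/scene4.png

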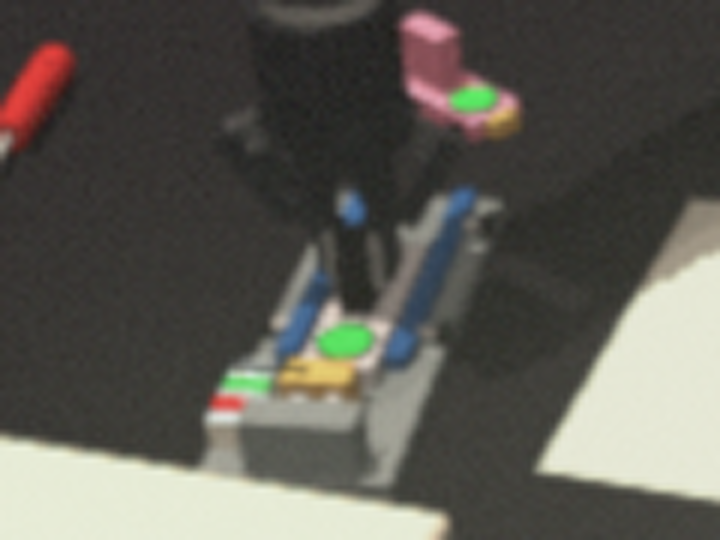

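View pics/top4.png

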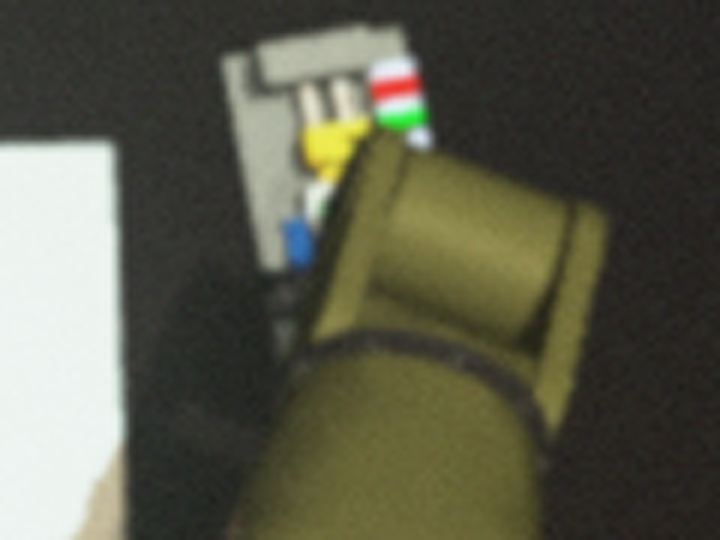

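The nose met the stop near x = -10. The force is rising smoothly, and the stop is about 6 mm in. I'll take two more steps and then measure the stop's travel in both views.

```bash
python3 - <<'E'
from rig import bot; from h import *
import pickle
u=np.array([np.cos(JY),np.sin(JY),0]);n=np.array([-u[1],u[0],0])
f0=np.array([0.2,-0.4,-2.7])
for x in(-0,2.):
    a=jp(x); r=bot.servo_line([float(a[0]),float(a[1]),56.],speed=15,until_force=10)
    s=bot.read_state(); f=s['ft_force']-f0; p=s['ee_pos']-[*JO,0]
    print(x,r,round(s['clock'],2),"pos",(p@u).round(2),(p@n).round(2),s['ee_pos'][2].round(2),"f",(f@u).round(2),(f@n).round(2),f[2].round(2))
W=[]
for n_ in("scene","top"):
    c=bot.read_camera(n_); pickle.dump(c,open(n_+"5.pkl","wb"))
    c0=pickle.load(open(n_+"2.pkl","rb"))
    p=proj(c,[*jp(75),32]); x,y=p.astype(int)
    W.append(np.hstack([cv2.resize(k['image'][y-20:y+20,x-26:x+26],None,fx=7,fy=7,interpolation=cv2.INTER_CUBIC) for k in(c0,c)]))
cv2.imwrite("pics/cmp5.png",np.vstack(W)); print([w.shape for w in W])
E
```

```text
0 False 11.59 pos -0.62 -0.12 56.28 f -11.25 0.97 13.48
2.0 False 11.88 pos 1.22 -0.1 56.28 f -12.64 1.17 14.98
[(280, 728, 3), (280, 728, 3)]
```

View pics/cmp5.png

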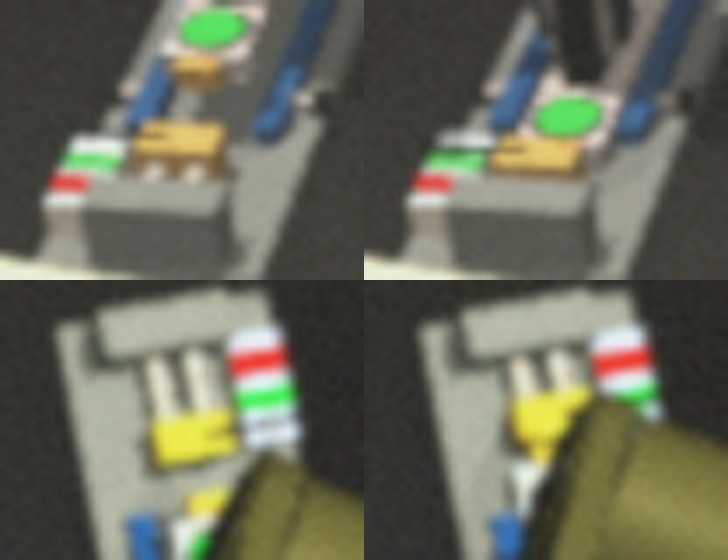

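Top row (scene): the brass stop moved back and the needle is near the lower edge of the green band. Bottom row (top view): the brass edge moved by about 3 px. I'll get the travel to sub-pixel from the saturation edge.

```bash
cat > trav.py <<'E'
import pickle,sys; from h import *
def edge(c,z,ys,lo=66,hi=112):
    S=cv2.cvtColor(c['image'],cv2.COLOR_BGR2HSV)[...,1].astype(np.float32)
    xs=np.arange(lo,hi,0.25); A=[]
    for y in ys:
        P=np.array([proj(c,[*jp(x,y),z]) for x in xs],np.float32)
        A.append(cv2.remap(S,P[:,0][None],P[:,1][None],cv2.INTER_LINEAR)[0])
    a=np.mean(A,0); h=(a.max()+np.median(a[-40:]))/2; i=np.where(a>h)[0].max()
    return xs[i]+0.25*(a[i]-h)/(a[i]-a[i+1])
def run(k):
    for n,z,ys,hi in(("top",37,(8,10,12,14),105),("top",37,(12,14,16),105)):
        e=[edge(pickle.load(open(f"{n}{j}.pkl","rb")),z,ys,hi=hi) for j in(0,2,k)]; print(n,np.round(e,2),"travel",round(e[2]-(e[0]+e[1])/2,2))
    for ys in((-12,-8,-4,0,4,8),(4,8,12)):
        e=[edge(pickle.load(open(f"scene{j}.pkl","rb")),37,ys,66,108) for j in(0,2,k)]; print("scene",np.round(e,2),"travel",round(e[2]-(e[0]+e[1])/2,2))
if __name__=="__main__": run(int(sys.argv[1]))
E
python3 trav.py 5
python3 - <<'E'
import pickle; from h import *
# slider-based: filter centroid in scene, before touch(2,z~56) vs now (z~26)
c=pickle.load(open("scene5.pkl","rb")); x,y=proj(c,[*jp(40),26]).astype(int)
B=blobs(mask(c,(45,90,60),(80,255,255),(x-20,y-15,x+20,y+15)),5); print([(p.round(2),k) for p,k,_ in B])
u=np.array([np.cos(JY),np.sin(JY)]);n=np.array([-u[1],u[0]])
for p,_,_ in B: d=on_plane(c,*p,26)[:2]-JO-[6,-1.4]; print(d@u,d@n)
E
```

```text
top [80.12 80.08 90.44] travel 10.34
top [80.29 80.21 90.35] travel 10.1
scene [ 95.78  95.72 100.97] travel 5.22
scene [ 93.77  93.75 100.5 ] travel 6.74
[(array([237.81, 203.11]), 37), (array([221.73, 209.47]), 15)]
38.39069630664554 1.7910578924810974
76.62439497160611 -39.31188889365793
```

The top view gives 10.2 mm of travel. The scene-camera edge is unreliable because the end block masks it. Contact near x = -9 also gives 10.2 mm. I'll go 2.4 mm further, to mid-band, then hold and check.

```bash
python3 - <<'E'
from rig import bot; from h import *
import pickle
u=np.array([np.cos(JY),np.sin(JY),0]);n=np.array([-u[1],u[0],0])
f0=np.array([0.2,-0.4,-2.7])
def rep(t):
    s=bot.read_state(); f=s['ft_force']-f0; p=s['ee_pos']-[*JO,0]
    print(t,round(s['clock'],2),"pos",(p@u).round(2),(p@n).round(2),s['ee_pos'][2].round(2),"f",(f@u).round(2),(f@n).round(2),f[2].round(2),"grip",s['grip_width'].round(2),"mom",s['moment'].round(2))
a=jp(4.6); bot.servo_line([float(a[0]),float(a[1]),56.],speed=10,until_force=10); rep("push")
bot.dwell(1.2); rep("h1"); bot.dwell(1.3); rep("h2")
W=[]
for n_ in("scene","top"):
    c=bot.read_camera(n_); pickle.dump(c,open(n_+"6.pkl","wb"))
    p=proj(c,[*jp(40 if n_=="scene" else 75),32]); x,y=p.astype(int)
    W.append(cv2.resize(c['image'][y-25:y+25,x-26:x+26],None,fx=7,fy=7,interpolation=cv2.INTER_CUBIC))
cv2.imwrite("pics/cmp6.png",np.hstack(W))
cv2.imwrite("pics/full6.png",pickle.load(open("scene6.pkl","rb"))['image'])
E
python3 trav.py 6
```

```text
Traceback (most recent call last):
AttributeError: 'float' object has no attribute 'round'
Traceback (most recent call last):
  File "trav.py", line 15, in <module>
    if __name__=="__main__": run(int(sys.argv[1]))
                             ~~~^^^^^^^^^^^^^^^^^^
  File "trav.py", line 12, in run
    e=[edge(pickle.load(open(f"{n}{j}.pkl","rb")),z,ys,hi=hi) for j in(0,2,k)]; print(n,np.round(e,2),"travel",round(e[2]-(e[0]+e[1])/2,2))
                        ~~~~^^^^^^^^^^^^^^^^^^^^
FileNotFoundError: [Errno 2] No such file or directory: 'top6.pkl'
```

The push was made, but the print failed on a formatting error. I'll rerun only the hold and the checks.

```bash
python3 - <<'E'
from rig import bot; from h import *
import pickle
u=np.array([np.cos(JY),np.sin(JY),0]);n=np.array([-u[1],u[0],0])
f0=np.array([0.2,-0.4,-2.7])
def rep(t):
    s=bot.read_state(); f=s['ft_force']-f0; p=s['ee_pos']-[*JO,0]
    print(t,round(s['clock'],2),"pos",np.round([p@u,p@n,p[2]],2),"f",np.round([f@u,f@n,f[2]],2),"grip",round(s['grip_width'],2),"mom",s['moment'].round(2))
rep("push")
bot.dwell(1.2); rep("h1"); bot.dwell(1.3); rep("h2")
W=[]
for n_ in("scene","top"):
    c=bot.read_camera(n_); pickle.dump(c,open(n_+"6.pkl","wb"))
    p=proj(c,[*jp(40 if n_=="scene" else 75),32]); x,y=p.astype(int)
    W.append(cv2.resize(c['image'][y-25:y+25,x-26:x+26],None,fx=7,fy=7,interpolation=cv2.INTER_CUBIC))
cv2.imwrite("pics/cmp6.png",np.hstack(W))
cv2.imwrite("pics/full6.png",pickle.load(open("scene6.pkl","rb"))['image'])
E
python3 trav.py 6
```

```text
push 12.38 pos [ 3.59 -0.15 56.3 ] f [-15.22   1.21  15.22] grip 16.53 mom [-0.14  2.12  0.07]
h1 13.58 pos [ 3.58 -0.09 56.27] f [-14.51   1.57  15.4 ] grip 16.75 mom [-0.1   2.09  0.08]
h2 14.88 pos [ 3.59 -0.1  56.3 ] f [-15.14   1.6   15.98] grip 16.6 mom [-0.12  2.09  0.09]
top [80.12 80.08 92.32] travel 12.22
top [80.29 80.21 92.17] travel 11.92
scene [ 95.78  95.72 101.39] travel 5.64
scene [ 93.77  93.75 100.44] travel 6.68
```

View pics/cmp6.png

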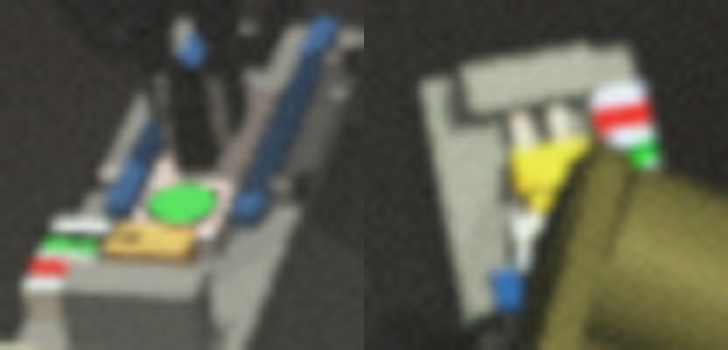

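View pics/full6.png

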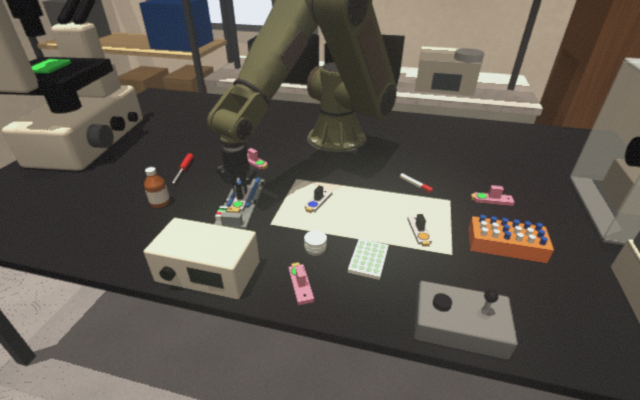

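The scene crop shows the needle as a dark line across the green band at (75,243), and the top view gives 12.1 mm of travel. One last check: whether the bar is flat, from scene depth along its visible top.

```bash
python3 - <<'E'
import pickle; from h import *
c0=pickle.load(open("scene0.pkl","rb")); u=np.array([np.cos(JY),np.sin(JY)]);n=np.array([-u[1],u[0]])
Cs=[cloud(pickle.load(open(f"scene{k}.pkl","rb"))) for k in(0,6)]
for nm,P in zip(("before","now"),Cs):
    d=P[...,:2]-JO-[6,-1.4]; X=d@u;Y=d@n
    for lo,hi,ya,yb in((-52,-35,10,18),(-35,-18,10,18),(-18,0,12,18),(30,50,-12,16)):
        m=(X>lo)&(X<hi)&(Y>ya)&(Y<yb); z=P[...,2][m]; print(nm,(lo,hi),len(z),np.median(z).round(1) if len(z) else None, z.std().round(1) if len(z) else None)
c=pickle.load(open("scene6.pkl","rb")); x,y=proj(c,[*jp(42),26]).astype(int)
for p,k,_ in blobs(mask(c,(45,90,60),(80,255,255),(x-12,y-15,x+20,y+15)),5): d=on_plane(c,*p,26)[:2]-JO-[6,-1.4]; print("filter",p.round(1),k,(d@u).round(1),(d@n).round(1))
# bystanders: pixel shift before/now
import itertools
t0,t6=[pickle.load(open(f"top{k}.pkl","rb"))['image'] for k in(0,6)]
for nm,(a,b,e,f) in dict(amber=(200,178,232,225),blue=(303,198,332,245),plate=(236,128,275,178),petri=(286,138,316,168),bottle=(455,155,495,190),driver=(468,200,500,270),marker=(200,264,248,300)).items():
    print(nm,cv2.absdiff(t0[b:f,a:e],t6[b:f,a:e]).mean().round(2),end="; ")
E
```

```text
before (-52, -35) 10 -368.1 381.9
before (-35, -18) 8 8.6 369.4
before (-18, 0) 9 -748.4 379.0
before (30, 50) 36 -751.1 330.1
now (-52, -35) 32 353.6 426.7
now (-35, -18) 13 21.6 379.0
now (-18, 0) 14 22.6 401.1
now (30, 50) 386 214.1 244.4
filter [237.6 203.7] 40 41.8 2.0
amber 0.98; blue 0.9; plate 1.56; petri 1.76; bottle 2.58; driver 2.65; marker 2.47;
```

```bash
python3 - <<'E'
import pickle; from h import *
u=np.array([np.cos(JY),np.sin(JY)]);n=np.array([-u[1],u[0]])
P=cloud(pickle.load(open("scene6.pkl","rb"))); d=P[...,:2]-JO-[8,-1.4]; X=d@u;Y=d@n
for lo,hi,ya,yb in((-52,-35,6,20),(-35,-18,10,20),(-18,0,12,20),(0,22,8,20),(28,56,-12,18)):
    m=(X>lo)&(X<hi)&(Y>ya)&(Y<yb)&(P[...,2]>0)&(P[...,2]<45); z=P[...,2][m]; print((lo,hi),len(z),np.percentile(z,[25,50,75]).round(1))
E
```

```text
(-52, -35) 8 [22.2 23.8 24.4]
(-35, -18) 8 [21.5 23.2 24.4]
(-18, 0) 9 [20.3 22.6 23.5]
(0, 22) 30 [23.6 25.8 38.7]
(28, 56) 52 [24.4 25.2 26.2]
```

The bar is flat: its top reads about 25 mm at the front and 23–24 mm at the rear, a tilt of roughly 0.02 rad at most. I'm handing in while still holding.

```bash
python3 - <<'E'
from rig import bot
bot.dwell(0.3); s=bot.read_state(); print(s['clock'],s['ee_pos'],s['ft_force'],s['grip_width']); bot.finish_job()
E
```

```text
15.2833 [ 558.85291498 -200.15646799   56.26760996] [-14.99557701  -1.34049313  13.90606616] 16.69684483624147
the job is handed in; nothing more can be done
```

The green slider is in the channel with its nose on the stop and the needle in the green band. I handed the job in at 15.3 s while still holding the push, and the rig gave no verdict. I gripped it by its lug, lowered it until it touched the channel floor, then pushed it in small steps and held for more than 2.5 s.

What the last checks showed:
- **Stop travel:** about 12 mm from the top camera, against a green band of 8–17 mm. The scene picture shows the needle in the green, and arm travel past first contact (about 12.5 mm) agrees.
- **Position:** centred to about 1 mm, with the bar flat to roughly 0.02 rad.
- **Steadiness:** arm position changed by less than 0.1 mm during the hold.
- **Other things on the bench:** no visible movement in the before-and-after pictures.

Two readings disagreed:
- **Scene-camera travel:** that edge measurement read only 5–7 mm. The end block hides the edge it tracks, so I discarded it.
- **Push force:** the wrist read about 15 N, while the spring alone should take about 8 N at that travel. I put the difference down to the slider rubbing on the floor, pressed down with about 15 N, but I did not confirm it.

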